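Find the case with the loose ball, file the others

TASK

Three closed black instrument cases that look alike lie on the bench: in two of them everything is bedded fast, but in one a steel grinding ball was shut in loose, which runs from end to end and knocks when the case is shaken or rocked lengthwise. Shake the cases to find out which one rattles; lay the two silent ones lid up in pockets of the wooden rack, fully seated, and leave the other things on the bench where they are. Finish holding the rattling case in the gripper, level, lid up and still, about a hand's breadth above the middle of the small steel dish, ready for a colleague to open it there; do not put it down or let go.

Things in the scene. Friction and masses are not known exactly. Their poses are not given: they have to be found in the camera images.
- case_a_mid (a point): centre, half-way up, of one of three closed black clamshell cases that look alike (grey panel on the lid), each 120 mm long (x axis) x 42 mm wide (y axis) x 40 mm tall (z axis, up through the lid); flat sides, lid does not open. Weighs 0.12 to 0.42 kg in all; neither its weight nor its balance point, up to 20 mm off centre, tells which case rattles
- case_b_mid (a point): the same for another of the three cases. In just one of the three a steel ball, 30 mm across and 110 g, rolls freely in a cavity 113 mm long, 35 mm wide and 33 mm high, from one end to the other, so that the balance point shifts and the ball knocks on the ends; in the other two everything is fixed
- case_c_mid (a point): the same for another of the three cases
- rack: fixed wooden rack, a board 148 x 222 x 16 mm; origin under its centre on the bench, y axis along its row of three pockets lined with grey felt, z up
- pocket_1 (a point): centre of the floor of a pocket in the rack: 126 mm long along the rack's x axis, 48 mm wide, 8 mm deep, its floor 8 mm above the bench; pockets are 76 mm apart; this one is at the rack's -y end
- pocket_2 (a point): the same for the middle pocket
- pocket_3 (a point): the same for the pocket at the rack's +y end
- dish_floor (a point): middle of the floor of the round stainless weighing dish, 63 mm across and 13 mm tall, standing loose on the bench with its hollow side up
- beaker: bystander: glass beaker, 55 x 61 x 72 mm, origin under its centre
- tape_roll: bystander: roll of white tape lying flat, 66 mm across, 19 mm tall, origin under its centre
- timer: bystander: small white bench timer, 58 x 62 x 18 mm, origin under its centre

How it is judged (in metres and radians):
At the end, for the whole second after the job is handed in: The rattling case is held in the fingers, level (0.25 rad) and still, its middle 70 to 200 mm above the dish's and within 35 mm of it sideways; both silent cases are let go, lid up and seated in pockets, within 5 mm of their centres; the dish has moved less than 30 mm (distance of dish_floor from where it was at the start of the episode below 0.03 m and ((distance between ball_center and case_a_mid below 0.06 m and contact force between case_a and the fingers above 0.5 N and angle between case_a_mid's own z axis and vertical below 0.25 rad and horizontal distance between case_a_mid and dish_floor below 0.035 m and height (world z) of case_a_mid between 0.072 and 0.202 m and linear speed of case_a below 0.03 m/s and height (world z) of case_b_mid between 0.024 and 0.032 m and angle between each of case_b_mid, case_c_mid's own z axis and vertical below 0.06 rad and linear speed of each of case_b, case_c below 0.02 m/s and contact force between each of case_b, case_c and the fingers below 0.1 N and (horizontal distance between case_b_mid and pocket_1 below 0.005 m or horizontal distance between case_b_mid and pocket_2 below 0.005 m or horizontal distance between case_b_mid and pocket_3 below 0.005 m) and height (world z) of case_c_mid between 0.024 and 0.032 m and (horizontal distance between case_c_mid and pocket_1 below 0.005 m or horizontal distance between case_c_mid and pocket_2 below 0.005 m or horizontal distance between case_c_mid and pocket_3 below 0.005 m)) or (distance between ball_center and case_b_mid below 0.06 m and contact force between case_b and the fingers above 0.5 N and angle between case_b_mid's own z axis and vertical below 0.25 rad and horizontal distance between case_b_mid and dish_floor below 0.035 m and height (world z) of case_b_mid between 0.072 and 0.202 m and linear speed of case_b below 0.03 m/s and height (world z) of case_a_mid between 0.024 and 0.032 m and angle between each of case_a_mid, case_c_mid's own z axis and vertical below 0.06 rad and linear speed of each of case_a, case_c below 0.02 m/s and contact force between each of case_a, case_c and the fingers below 0.1 N and (horizontal distance between case_a_mid and pocket_1 below 0.005 m or horizontal distance between case_a_mid and pocket_2 below 0.005 m or horizontal distance between case_a_mid and pocket_3 below 0.005 m) and height (world z) of case_c_mid between 0.024 and 0.032 m and (horizontal distance between case_c_mid and pocket_1 below 0.005 m or horizontal distance between case_c_mid and pocket_2 below 0.005 m or horizontal distance between case_c_mid and pocket_3 below 0.005 m)) or (distance between ball_center and case_c_mid below 0.06 m and contact force between case_c and the fingers above 0.5 N and angle between case_c_mid's own z axis and vertical below 0.25 rad and horizontal distance between case_c_mid and dish_floor below 0.035 m and height (world z) of case_c_mid between 0.072 and 0.202 m and linear speed of case_c below 0.03 m/s and height (world z) of case_a_mid between 0.024 and 0.032 m and angle between each of case_a_mid, case_b_mid's own z axis and vertical below 0.06 rad and linear speed of each of case_a, case_b below 0.02 m/s and contact force between each of case_a, case_b and the fingers below 0.1 N and (horizontal distance between case_a_mid and pocket_1 below 0.005 m or horizontal distance between case_a_mid and pocket_2 below 0.005 m or horizontal distance between case_a_mid and pocket_3 below 0.005 m) and height (world z) of case_b_mid between 0.024 and 0.032 m and (horizontal distance between case_b_mid and pocket_1 below 0.005 m or horizontal distance between case_b_mid and pocket_2 below 0.005 m or horizontal distance between case_b_mid and pocket_3 below 0.005 m)))); the arm keeps its last pose, push and grip.
It fails at once if the beaker is shifted by more than 30 mm or tipped over (distance of beaker from where it was at the start of the episode above 0.03 m or angle between beaker's own z axis and vertical above 0.5 rad).
It fails at once if the tape roll is shifted by more than 30 mm or tipped over (distance of tape_roll from where it was at the start of the episode above 0.03 m or angle between tape_roll's own z axis and vertical above 0.5 rad).
It fails at once if the timer is shifted by more than 30 mm or tipped over (distance of timer from where it was at the start of the episode above 0.03 m or angle between timer's own z axis and vertical above 0.5 rad).
It also fails if it takes over 72 s, if anything falls off the work surface, if the arm or the gripper's body presses on something with over 40 N, if the wrist force passes 120 N, or if a joint passes its speed limit or range.

ROBOT

A 6-joint arm with a two-finger parallel gripper is mounted at the origin on a cart in front of the work surface, level with it; the furniture and walls round the work are solid. World frame = base frame: x ahead of the robot, y to its left, z up, the work surface at z = 0. Lengths are in m, angles in degrees, forces in N, time in s.
With the tool pointing down it reaches from about 0.4 to 0.825 m from the base axis. Payload 7 kg.
Tool frame: the origin (TCP) lies midway between the tips of the shut fingers; the grasp point (between the pads) lies 19 mm behind it; y points along the fingers, z is the direction in which the jaws open and shut, and the axes are right-handed (so a half turn about y gives the same grasp; the last joint's range is limited). The gripper opens to 88 mm and grips with 3 to 60 N. Pads are 19 mm wide; open, the fingers measure 130 mm over their backs; the gripper's body (78 mm by 193 mm) begins 47 mm behind the grasp point.
Start: joints at [-56.03, 20.546, 0.682, 0, -70.136, -16.507], TCP at [0.203, -0.644, 0.227] pointing down, gripper open.
Joint ranges: [-176.03, 176.03], [-82.01, 121.73], [-58.28, 71.71], [-173.87, 95.51], [-174.79, -0.11], [-173.66, 173.66]. Speed limits (degrees/s): [136.94, 136.94, 172.46, 180, 180, 180].

INTERFACE

Orientations are given as [roll, pitch, yaw] about the fixed x, y, z axes, in that order (R = Rz(yaw) Ry(pitch) Rx(roll)).
In Python, from plant import ctrl gives the robot as it stands.
- The arm moves only by the tool step_arm, never from a script. Its argument "rows" is a list that holds one entry, the list of rows, each a list of 7 numbers: the gripper command: -1 is shut, 1 is fully open, values between are in proportion, then the shift along the world's x, y, z in cm, then the turn, a rotation vector about the world's x, y, z in degrees. In form: [[[fingers, tx, ty, tz, rx, ry, rz], ...]]. A call has 1 to 12 rows; each row shifts and turns the commanded pose from where the row before left it; what a row does not reach is not made up. A row lasts 1/8 s, in which the tool goes at most 62.5 mm and 10.7 degrees, less where a joint would pass 70% of its speed; a pose out of reach is approached as far as the arm can. A call is refused whole if a number of a shift passes 6.25 or a number of a turn 10.7, either way. A call with a gripper value outside its range is refused whole. The fingers move at their own pace and stop on an object; the grip force is fixed at half the most. Time passes only in rows, so rows that do not move let the fingers close. It gives the time, the measured TCP pose, the force and the opening at its end, in the units of the state.
- ctrl.get_obs(): the state, without advancing time (a new reading comes with each control period).
- ctrl.snapshot(name): name is "side" or "top"; returns the picture (420x560x3 uint8, blue, green, red); there is no depth.
- ctrl.camera_params(name): a dict with "vertical_fov" (degrees; the focal length in pixels is half the picture's height over the tangent of half this angle, whatever the lens; pixels are square), "cx", "cy" (the principal point, pixels), "k1" (the pictures are not rectified: a ray, as slopes to the right and down, at radius r is drawn at 1 + k1 r^2 times it, then the intrinsics apply), "rvec" (rotation vector, rad) and "tvec" (3), from world to camera coordinates, as OpenCV has them. Camera axes: x right, y down, z forward; pixel columns grow to the right and rows downward; lengths in m; the calibration is good to about 2 mm. A picture is of the moment at which its call begins. camera_params takes no time and is no camera call.
- ctrl.close_job(): hands the job in, once; it reports no verdict.
The state is a dict: "clock": time; "joint_pos": joint angles; "qvel": joint speeds; "tau": joint torques, N m; "tool_pos": TCP position; "orientation": TCP orientation; "force": force on the tool from outside, world axes, zero at the start; "moment": the same for the moment, N m; "opening": finger opening in m.
Only numpy, scipy, OpenCV 4.12 (cv2) and the standard library are available. Lean on these libraries where they do the work, as an engineer would, in place of code of your own. Each camera call takes 0.05 s, during which the arm holds its last target. There are 200 camera calls.

## Working session

There is one attempt and no reset: what is moved stays moved. The work goes in short steps, Python scripts to look and compute and a tool call to move; the robot and the scene stay as the last step left them, time stands still between calls to the robot, and variables do not carry over. Pictures are saved under pics/ and viewed, about 8 in all and at most 12, crops included, and the job is handed in when it is done.

Besides the shell and the picture viewer there is one more tool, called by a JSON object that holds its "op" and its "data". step_arm: Moves the arm, as the interface text tells. Its arguments: {"type":"object","properties":{"rows":{"type":"array"}},"required":["rows"]}

```bash
mkdir -p pics; ls; python3 - <<'E'
from plant import ctrl
import cv2
print(ctrl.get_obs())
for n in("top","side"):
    cv2.imwrite(f"pics/{n}0.png",ctrl.snapshot(n)); print(n,ctrl.camera_params(n))
E
```

```text
pics
{'clock': 0.0, 'joint_pos': array([-5.60284275e+01,  2.05923965e+01,  6.34363017e-01, -1.97768241e-02,
       -7.01371920e+01, -1.65071267e+01]), 'qvel': array([-0.06785148, -0.03080837, -0.07811919,  0.02868555,  0.01150171,
        0.01747382]), 'tau': array([ 4.92872332e-04, -5.82720244e+01,  2.93052399e+01,  6.99735001e+00,
        6.73428556e-03, -2.09383011e-04]), 'tool_pos': array([ 0.20240309, -0.64342352,  0.22561741]), 'orientation': array([-8.99034165e+01,  9.23420800e-03,  1.74577186e+01]), 'force': array([-0.95714899, -0.0434904 , -0.50455196]), 'moment': array([-0.01195789,  0.02070295, -0.00341791]), 'opening': 0.0878701059408945}
top {'vertical_fov': 56.88422703575242, 'cx': 284.53751000568104, 'cy': 211.2497769520555, 'k1': -0.0313123981526078, 'rvec': array([ 2.16009529, -2.20879069,  0.07917907]), 'tvec': array([-0.09761143,  0.53535778,  1.09929596])}
side {'vertical_fov': 51.190839926697244, 'cx': 282.87393173717754, 'cy': 205.9064228112684, 'k1': -0.12368701483123887, 'rvec': array([ 0.27413097, -2.66325732,  1.40797555]), 'tvec': array([0.50656305, 0.13971962, 0.90249724])}
```

View pics/top0.png

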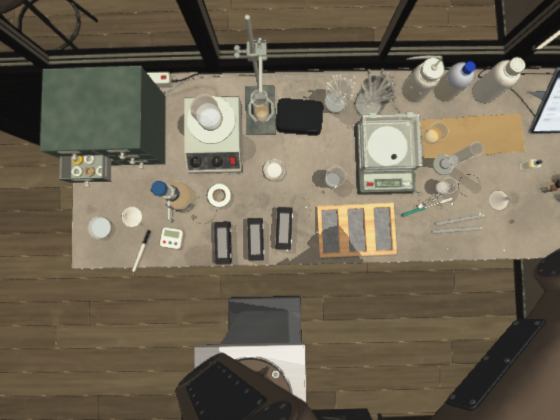

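View pics/side0.png

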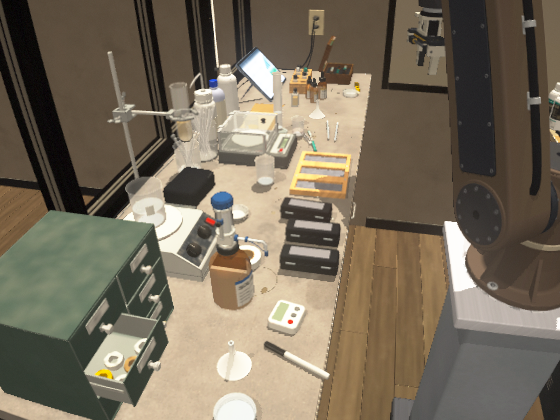

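```bash
cat > h.py <<'E'
import numpy as np, cv2
from plant import ctrl
def cam(n):
    p=ctrl.camera_params(n); f=210/np.tan(np.radians(p['vertical_fov']/2))
    R=cv2.Rodrigues(p['rvec'])[0]; return p,f,R,p['tvec']
def ray(n,u,v):
    p,f,R,t=cam(n); d=np.array([(u-p['cx'])/f,(v-p['cy'])/f]); s=d.copy()
    for _ in range(20): s=d/(1+p['k1']*(s@s))
    return -R.T@t, R.T@np.array([*s,1])
def onz(n,u,v,z):
    o,d=ray(n,u,v); return o+d*(z-o[2])/d[2]
def proj(n,P):
    p,f,R,t=cam(n); c=R@np.array(P)+t; s=c[:2]/c[2]; s=s*(1+p['k1']*(s@s)); return s*f+[p['cx'],p['cy']]
E
python3 - <<'E'
import cv2,numpy as np
from h import *
a=cv2.imread('pics/top0.png')
c=a[155:265,195:415]; cv2.imwrite('pics/tc.png',cv2.resize(c,None,fx=3.6,fy=3.6,interpolation=cv2.INTER_CUBIC))
b=cv2.imread('pics/side0.png')
c=b[140:330,190:390]; cv2.imwrite('pics/sc.png',cv2.resize(c,None,fx=3,fy=3,interpolation=cv2.INTER_CUBIC))
for u,v,z in[(274,170,.01),(100,228,.01),(219,195,.019),(335,178,.07),(223,243,.04),(256,239,.04),(285,228,.04),(357,230,.016)]: print(u,v,onz('top',u,v,z).round(3))
for u,v,z in[(235,213,.01)]: print(u,v,onz('side',u,v,z).round(3))
E
```

```text
274 170 [ 0.656 -0.081  0.01 ]
100 228 [0.497 0.431 0.01 ]
219 195 [0.585 0.079 0.019]
335 178 [ 0.619 -0.251  0.07 ]
223 243 [0.446 0.066 0.04 ]
256 239 [ 0.455 -0.027  0.04 ]
285 228 [ 0.484 -0.11   0.04 ]
357 230 [ 0.474 -0.317  0.016]
235 213 [ 0.658 -0.081  0.01 ]
```

View pics/tc.png

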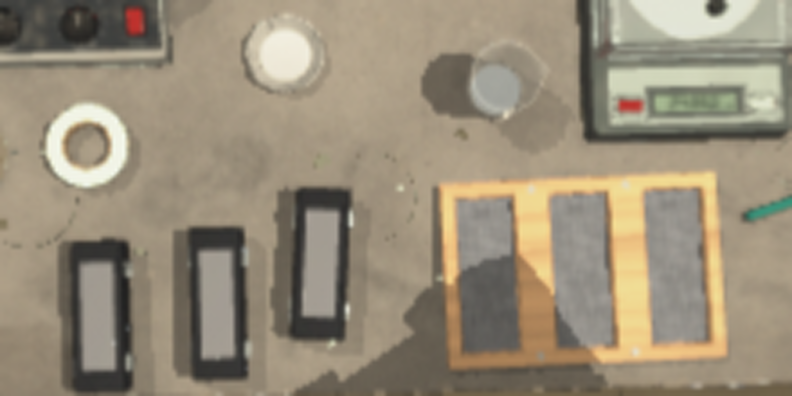

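View pics/sc.png

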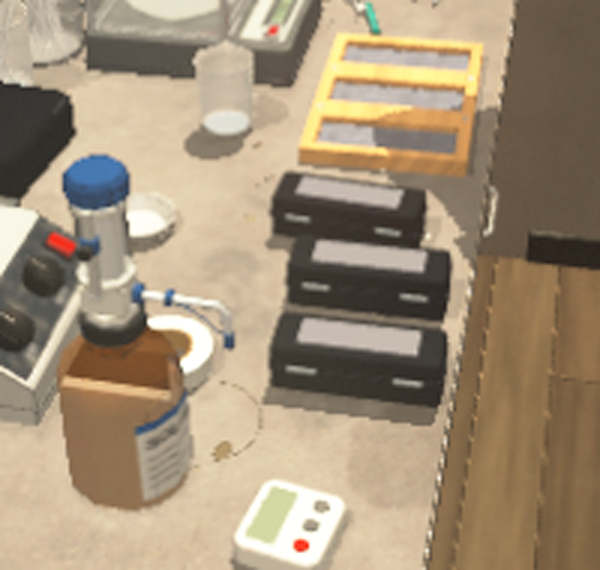

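Top view: the three cases are at about (223,243), (256,239) and (285,228), the rack at (357,230), the dish at (274,170), the tape at (219,195) and the beaker at (335,178). The side view puts the dish in the same place, at (0.657,-0.081). Next I'll measure the panels and rack precisely.

```bash
cat > meas.py <<'E'
from h import *
def quad(m,n,z,amin,amax):
    out=[]
    for c in cv2.findContours(m,cv2.RETR_EXTERNAL,cv2.CHAIN_APPROX_NONE)[0]:
        if not amin<cv2.contourArea(c)<amax: continue
        P=np.array([onz(n,*q[0],z)[:2] for q in c],np.float32)*1000
        (cx,cy),(w,h),a=cv2.minAreaRect(P)
        if w<h: w,h,a=h,w,a+90
        a=(a+90)%180-90
        M=cv2.moments(c); out.append((round(cx,1),round(cy,1),round(w,1),round(h,1),round(a,2),'centroid',(onz(n,M['m10']/M['m00'],M['m01']/M['m00'],z)[:2]*1000).round(1)))
    return sorted(out,key=lambda o:-o[1])
def run(n,img):
    a=img.astype(int); S=4
    big=cv2.resize(img,None,fx=S,fy=S,interpolation=cv2.INTER_CUBIC)
    return big
E
python3 - <<'E'
from meas import *
import meas
a=cv2.imread('pics/top0.png'); S=4
roi=np.s_[150:268,190:420]
big=cv2.resize(a,None,fx=S,fy=S,interpolation=cv2.INTER_CUBIC)
o=onz
meas.onz=lambda n,u,v,z:o(n,(u+.5)/S-.5,(v+.5)/S-.5,z)
g=big.max(2)
box=np.zeros(g.shape,np.uint8); box[200*S:268*S,195*S:305*S]=1
blk=((g<85)&(box>0)).astype(np.uint8)
print('black',*quad(cv2.morphologyEx(blk,cv2.MORPH_OPEN,np.ones((9,9))),'top',.04,3000,40000),sep='\n')
# panel: bright inside case
fill=np.zeros_like(blk)
for c in cv2.findContours(blk,cv2.RETR_EXTERNAL,cv2.CHAIN_APPROX_NONE)[0]:
    if cv2.contourArea(c)>3000: cv2.drawContours(fill,[c],-1,1,-1)
pan=((fill>0)&(g>110)).astype(np.uint8)
print('panel',*quad(cv2.morphologyEx(pan,cv2.MORPH_OPEN,np.ones((9,9))),'top',.04,1500,20000),sep='\n')
hsv=cv2.cvtColor(big,cv2.COLOR_BGR2HSV)
w=((hsv[...,1]>105)&(hsv[...,0]<28)).astype(np.uint8); w[:, :310*S]=0; w[:,402*S:]=0; w[:198*S]=0; w[262*S:]=0
w=cv2.morphologyEx(w,cv2.MORPH_OPEN,np.ones((5,5)))
print('wood',*quad(w,'top',.016,8000,1e6),sep='\n')
fw=np.zeros_like(w)
for c in cv2.findContours(w,cv2.RETR_EXTERNAL,cv2.CHAIN_APPROX_NONE)[0]:
    if cv2.contourArea(c)>8000: cv2.drawContours(fw,[c],-1,1,-1)
felt=cv2.morphologyEx(((fw>0)&(w==0)).astype(np.uint8),cv2.MORPH_OPEN,np.ones((9,9)))
print('felt',*quad(felt,'top',.012,3000,40000),sep='\n')
b=big.copy(); 
for m,col in((blk,(0,0,255)),(pan,(0,255,0)),(w,(255,0,0)),(felt,(0,255,255))): 
    cv2.drawContours(b,cv2.findContours(m,cv2.RETR_EXTERNAL,cv2.CHAIN_APPROX_NONE)[0],-1,col,1)
cv2.imwrite('pics/ov.png',b[195*S:268*S,205*S:405*S])
E
```

```text
black
(447.7, 67.8, 119.3, 48.0, 0.33, 'centroid', array([447.1,  68.1]))
(484.6, -104.7, 118.1, 43.6, -3.74, 'centroid', array([483.9, -99.5]))
panel
(447.5, 69.5, 84.9, 26.5, 1.03, 'centroid', array([447.1,  69.6]))
(454.9, -24.1, 84.8, 26.5, 0.66, 'centroid', array([454.8, -24. ]))
(485.1, -105.9, 83.9, 26.6, -4.01, 'centroid', array([ 485.1, -105.8]))Traceback (most recent call last):
  File "<stdin>", line 21, in <module>
  File "meas.py", line 6, in quad
    P=np.array([onz(n,*q[0],z)[:2] for q in c],np.float32)*1000
                ~~~^^^^^^^^^^^
  File "<stdin>", line 7, in <lambda>
  File "h.py", line 11, in onz
    o,d=ray(n,u,v); return o+d*(z-o[2])/d[2]
        ~~~^^^^^^^
  File "h.py", line 7, in ray
    p,f,R,t=cam(n); d=np.array([(u-p['cx'])/f,(v-p['cy'])/f]); s=d.copy()
            ~~~^^^
  File "h.py", line 4, in cam
    p=ctrl.camera_params(n); f=210/np.tan(np.radians(p['vertical_fov']/2))
ValueError: time passes only in moves, steps and waits
```

```bash
sed -i 's/^def cam/import functools\n@functools.cache\ndef cam/' h.py
python3 - <<'E'
from meas import *
import meas
a=cv2.imread('pics/top0.png'); S=4
big=cv2.resize(a,None,fx=S,fy=S,interpolation=cv2.INTER_CUBIC)
o=onz
meas.onz=lambda n,u,v,z:o(n,(u+.5)/S-.5,(v+.5)/S-.5,z)
hsv=cv2.cvtColor(big,cv2.COLOR_BGR2HSV)
w=((hsv[...,1]>105)&(hsv[...,0]<28)).astype(np.uint8); w[:, :312*S]=0; w[:,401*S:]=0; w[:200*S]=0; w[261*S:]=0
w=cv2.morphologyEx(w,cv2.MORPH_OPEN,np.ones((5,5)))
print('wood',*quad(w,'top',.016,8000,1e6),sep='\n')
fw=np.zeros_like(w)
for c in cv2.findContours(w,cv2.RETR_EXTERNAL,cv2.CHAIN_APPROX_NONE)[0]:
    if cv2.contourArea(c)>8000: cv2.drawContours(fw,[c],-1,1,-1)
felt=cv2.morphologyEx(((fw>0)&(w==0)).astype(np.uint8),cv2.MORPH_OPEN,np.ones((9,9)))
print('felt',*quad(felt,'top',.012,3000,40000),sep='\n')
b=big.copy()
for m,col in((w,(255,0,0)),(felt,(0,255,255))): 
    cv2.drawContours(b,cv2.findContours(m,cv2.RETR_EXTERNAL,cv2.CHAIN_APPROX_NONE)[0],-1,col,1)
cv2.imwrite('pics/ov.png',b[195*S:268*S,305*S:405*S])
E
```

```text
wood
(475.7, -315.4, 223.4, 148.2, -88.69, 'centroid', array([ 458.4, -299.9]))
felt
```

View pics/ov.png

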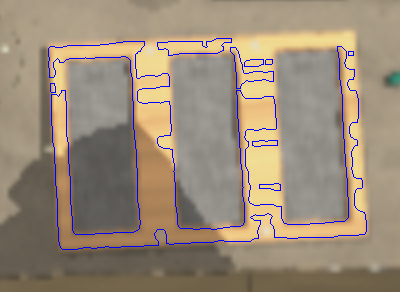

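{"op": "step_arm", "data": {"rows": [[[0.35, 2.83, 5.37, -0.75, 0, 0, -2.15], [0.35, 2.83, 5.37, -0.75, 0, 0, -2.15], [0.35, 2.83, 5.37, -0.75, 0, 0, -2.15], [0.35, 2.83, 5.37, -0.75, 0, 0, -2.15], [0.35, 2.83, 5.37, -0.75, 0, 0, -2.15], [0.35, 2.83, 5.37, -0.75, 0, 0, -2.15], [0.35, 2.83, 5.37, -0.75, 0, 0, -2.15], [0.35, 2.83, 5.37, -0.75, 0, 0, -2.15], [0.35, 2.83, 5.37, -0.75, 0, 0, -2.15], [0.35, 2.83, 5.37, -0.75, 0, 0, -2.15], [0.35, 0, 0, 0, 0, 0, 0], [0.35, 0, 0, 0, 0, 0, 0]]]}}

```text
clock: 1.6
tool_pos: [0.4851, -0.1067, 0.1512]
orientation: [-90.0, 0.1, -4.0]
force: [-0.8, -0.4, 0.3]
opening: 0.0592
```

{"op": "step_arm", "data": {"rows": [[[0.35, 0, 0.05, -4.5, 0, 0, 0], [0.35, 0, 0, -4.5, 0, 0, 0], [0.35, 0, 0, -3, 0, 0, 0], [0.35, 0, 0, -1.6, 0, 0, 0], [0.35, 0, 0, 0, 0, 0, 0], [-1, 0, 0, 0, 0, 0, 0], [-1, 0, 0, 0, 0, 0, 0], [-1, 0, 0, 0, 0, 0, 0], [-1, 0, 0, 0, 0, 0, 0], [-1, 0, 0, 0, 0, 0, 0]]]}}

```text
clock: 2.85
tool_pos: [0.4861, -0.1066, 0.0165]
orientation: [-90.0, -0.1, -4.0]
force: [-1.0, -2.7, 7.4]
opening: 0.0416
```

```bash
cat > rd.py <<'E'
from plant import ctrl
import numpy as np,sys
from scipy.spatial.transform import Rotation as T
L=[]
for i in range(int(sys.argv[1]) if len(sys.argv)>1 else 5):
    ctrl.snapshot("top"); o=ctrl.get_obs(); L.append(np.r_[o['force'],o['moment'],o['tool_pos'],o['orientation'],o['opening']])
L=np.array(L); m=L.mean(0)
print(o['clock'],'F',m[:3].round(2),'M',m[3:6].round(3),'sd',L[:,3:6].std(0).round(3),'tcp',m[6:9].round(4),'rpy',m[9:12].round(2),m[12].round(4))
print(o['joint_pos'].round(1))
E
```

{"op": "step_arm", "data": {"rows": [[[-1, 0, 0, 3, 0, 0, 0], [-1, 0, 0, 4, 0, 0, 0], [-1, 0, 0, 4, 0, 0, 0], [-1, 0, 0, 2, 0, 0, 0], [-1, 0, 0, 0, 0, -8, 0], [-1, 0, 0, 0, 0, -8, 0], [-1, 0, 0, 0, 0, 0, 0], [-1, 0, 0, 0, 0, 0, 0], [-1, 0, 0, 0, 0, 0, 0], [-1, 0, 0, 0, 0, 0, 0]]]}}

```text
clock: 4.1
tool_pos: [0.4863, -0.1063, 0.1456]
orientation: [-88.8, -15.9, -4.2]
force: [-0.3, -0.2, -3.2]
opening: 0.0417
```

```bash
python3 rd.py
```

```text
4.35 F [-0.21 -0.2  -2.82] M [-0.052  1.167  0.014] sd [0.018 0.021 0.022] tcp [ 0.4858 -0.1064  0.1454] rpy [-88.85 -15.93  -4.21] 0.0418
[  13.2   -1.3  -42.9    6.6  -33.  -112.3]
```

{"op": "step_arm", "data": {"rows": [[[-1, 0, 0, 0, 0, 8, 0], [-1, 0, 0, 0, 0, 0, 0], [-1, 0, 0, 0, 0, 0, 0], [-1, 0, 0, 0, 0, 0, 0]]]}}

```text
clock: 4.85
tool_pos: [0.4847, -0.1065, 0.1452]
orientation: [-89.4, -8.0, -4.1]
force: [-0.8, -0.4, -2.5]
opening: 0.0419
```

```bash
python3 rd.py
```

```text
5.1 F [ 0.08 -0.13 -3.05] M [-0.031  0.579  0.   ] sd [0.023 0.028 0.026] tcp [ 0.4851 -0.1064  0.1456] rpy [-89.43  -8.01  -4.07] 0.0418
[  11.7    3.1  -35.     2.3  -44.1 -107.2]
```

{"op": "step_arm", "data": {"rows": [[[-1, 0, 0, 0, 0, 8, 0], [-1, 0, 0, 0, 0, 8, 0], [-1, 0, 0, 0, 0, 0, 0], [-1, 0, 0, 0, 0, 0, 0], [-1, 0, 0, 0, 0, 0, 0], [-1, 0, 0, 0, 0, 0, 0]]]}}

```text
clock: 5.85
tool_pos: [0.4852, -0.1064, 0.1462]
orientation: [-90.6, 7.9, -4.1]
force: [-0.4, -0.8, -2.2]
opening: 0.0418
```

```bash
python3 rd.py
```

```text
6.1 F [ 0.09  0.32 -3.3 ] M [-0.018 -0.583  0.014] sd [0.024 0.025 0.025] tcp [ 0.4854 -0.1064  0.146 ] rpy [-90.56   7.92  -4.07] 0.0418
[   9.3   12.8  -21.5   -1.4  -63.6 -102.6]
```

{"op": "step_arm", "data": {"rows": [[[-1, 0, 0, 0, 0, 8, 0], [-1, 0, 0, 0, 0, 0, 0], [-1, 0, 0, 0, 0, 0, 0], [-1, 0, 0, 0, 0, 0, 0]]]}}

```text
clock: 6.6
tool_pos: [0.4852, -0.1064, 0.1459]
orientation: [-91.1, 15.9, -4.2]
force: [0.3, -0.2, -3.1]
opening: 0.0417
```

```bash
python3 rd.py
```

```text
6.85 F [-0.19 -0.01 -3.01] M [-0.005 -1.152  0.008] sd [0.037 0.008 0.043] tcp [ 0.4853 -0.1064  0.146 ] rpy [-91.14  15.89  -4.19] 0.0418
[   8.4   17.9  -15.5   -2.4  -72.4 -101.4]
```

{"op": "step_arm", "data": {"rows": [[[-1, 0, 0, 0, 0, -6, 0], [-1, 0, 0, 0, 0, -6, 0], [-1, 0, 0, 0, 0, 0, 0], [-1, 0, 0, 0, 0, 0, 0], [-1, 0, 0, 0, 0, 0, 0]]]}}

```text
clock: 7.48
tool_pos: [0.4861, -0.1063, 0.1454]
orientation: [-90.3, 4.0, -4.0]
force: [0.4, -0.0, -3.0]
opening: 0.0418
```

```bash
python3 rd.py 10
```

```text
7.975 F [-0.16 -0.07 -3.17] M [-0.016 -0.252 -0.014] sd [0.023 0.043 0.036] tcp [ 0.4857 -0.1064  0.1453] rpy [-90.29   4.03  -4.05] 0.0417
[   9.8   10.4  -24.6   -0.8  -59.  -103.4]
```

{"op": "step_arm", "data": {"rows": [[[-1, 0, 0, 0, 0, -8, 0], [-1, 0, 0, 0, 0, 0, 0], [-1, 0, 0, 0, 0, 0, 0], [-1, 0, 0, 0, 0, 0, 0], [-1, 0, 0, 0, 0, 0, 0]]]}}

```text
clock: 8.6
tool_pos: [0.486, -0.1063, 0.1455]
orientation: [-89.7, -4.0, -4.1]
force: [0.2, -0.1, -2.7]
opening: 0.0418
```

```bash
python3 rd.py 10
```

```text
9.1 F [-0.11  0.11 -3.13] M [-0.013  0.266 -0.01 ] sd [0.02  0.033 0.029] tcp [ 0.4857 -0.1064  0.1455] rpy [-89.72  -3.97  -4.05] 0.0417
[  11.     5.5  -31.3    1.   -49.3 -105.6]
```

{"op": "step_arm", "data": {"rows": [[[-1, 0, 0, 0, 0, 1, 0], [-1, 0, 0, 0, 0, 1, 0], [-1, 0, 0, 0, 0, 1, 0], [-1, 0, 0, 0, 0, 0, 0], [-1, 0, 0, 0, 0, 0, 0]]]}}

```text
clock: 9.72
tool_pos: [0.4855, -0.1064, 0.1454]
orientation: [-89.9, -1.0, -4.0]
force: [0.2, 0.6, -2.9]
opening: 0.0417
```

```bash
python3 rd.py 14
```

```text
10.425 F [ 0.04  0.02 -3.11] M [-0.031  0.029 -0.017] sd [0.032 0.028 0.026] tcp [ 0.4855 -0.1064  0.1456] rpy [-89.93  -1.    -4.04] 0.0418
[  10.5    7.3  -28.7    0.2  -53.  -104.7]
```

{"op": "step_arm", "data": {"rows": [[[-1, 0, 0, 0, 0, 7, 0], [-1, 0, 0, 0, 0, 0, 0], [-1, 0, 0, 0, 0, 0, 0], [-1, 0, 0, 0, 0, 0, 0], [-1, 0, 0, 0, 0, 0, 0], [-1, 0, 0, 0, 0, 0, 0], [-1, 0, 0, 0, 0, -2, 0], [-1, 0, 0, 0, 0, -2, 0], [-1, 0, 0, 0, 0, -1, 0], [-1, 0, 0, 0, 0, 0, 0], [-1, 0, 0, 0, 0, 0, 0]]]}}

```text
clock: 11.8
tool_pos: [0.4857, -0.1063, 0.1456]
orientation: [-90.1, 1.0, -4.0]
force: [0.8, -0.3, -3.9]
opening: 0.0418
```

```bash
python3 rd.py 14
```

```text
12.5 F [ 0.12 -0.11 -3.01] M [-0.03  -0.035  0.009] sd [0.033 0.031 0.031] tcp [ 0.4856 -0.1064  0.1455] rpy [-90.07   1.01  -4.04] 0.0418
[  10.2    8.5  -27.1   -0.2  -55.4 -104.1]
```

Case at y=-0.106 rattles: the ±1° moment jump is 0.064 N·m, where a ball should give about 0.058 and a silent case about 0.148. I'll set it back down and test the others.

{"op": "step_arm", "data": {"rows": [[[-1, 0, 0, -4, 0, -1, 0], [-1, 0, 0, -4, 0, 0, 0], [-1, 0, 0, -3, 0, 0, 0], [-1, 0, 0, -1.6, 0, 0, 0], [-1, 0, 0, -0.2, 0, 0, 0], [-1, 0, 0, 0, 0, 0, 0], [0.35, 0, 0, 0, 0, 0, 0], [0.35, 0, 0, 0, 0, 0, 0], [0.35, 0, 0, 0, 0, 0, 0]]]}}

```text
clock: 13.62
tool_pos: [0.486, -0.1063, 0.0181]
orientation: [-90.0, -0.1, -4.0]
force: [0.1, 0.2, -0.4]
opening: 0.0588
```

{"op": "step_arm", "data": {"rows": [[[0.35, 0, 0, 4, 0, 0, 0], [0.35, 0, 0, 4, 0, 0, 0], [0.35, -1.5, 4, 0, 0, 0, 2.4], [0.35, -1.5, 4.2, 0, 0, 0, 2.3], [0.35, 0, 0, 0, 0, 0, 0], [0.35, 0, 0, 0, 0, 0, 0]]]}}

```text
clock: 14.38
tool_pos: [0.4558, -0.0242, 0.0979]
orientation: [-90.0, -0.0, 0.7]
force: [0.4, 0.3, 1.2]
opening: 0.0592
```

{"op": "step_arm", "data": {"rows": [[[0.35, -0.1, 0, -4, 0, 0, 0], [0.35, 0, 0, -3, 0, 0, 0], [0.35, 0, 0, -1.2, 0, 0, 0], [0.35, 0, 0, 0, 0, 0, 0], [-1, 0, 0, 0, 0, 0, 0], [-1, 0, 0, 0, 0, 0, 0], [-1, 0, 0, 0, 0, 0, 0], [-1, 0, 0, 0, 0, 0, 0], [-1, 0, 0, 3, 0, 0, 0], [-1, 0, 0, 5, 0, 0, 0], [-1, 0, 0, 5, 0, 0, 0]]]}}

```text
clock: 15.75
tool_pos: [0.4539, -0.0244, 0.147]
orientation: [-90.0, 0.0, 0.7]
force: [2.0, 0.5, -2.0]
opening: 0.0417
```

{"op": "step_arm", "data": {"rows": [[[-1, 0, 0, 0, 0, -6, 0], [-1, 0, 0, 0, 0, 0, 0], [-1, 0, 0, 0, 0, 0, 0], [-1, 0, 0, 0, 0, 0, 0], [-1, 0, 0, 0, 0, 0, 0], [-1, 0, 0, 0, 0, 0, 0], [-1, 0, 0, 0, 0, 2, 0], [-1, 0, 0, 0, 0, 2, 0], [-1, 0, 0, 0, 0, 1, 0], [-1, 0, 0, 0, 0, 0, 0], [-1, 0, 0, 0, 0, 0, 0]]]}}

```text
clock: 17.12
tool_pos: [0.4543, -0.0245, 0.1454]
orientation: [-90.0, -1.0, 0.7]
force: [-0.1, 0.2, -1.6]
opening: 0.0419
```

```bash
python3 rd.py 12
```

```text
17.725 F [-0.14  0.11 -1.47] M [-0.01   0.062 -0.013] sd [0.028 0.033 0.024] tcp [ 0.4544 -0.0244  0.1456] rpy [-90.01  -1.01   0.67] 0.0418
[  22.2    3.1  -33.6    0.5  -52.3 -111.8]
```

{"op": "step_arm", "data": {"rows": [[[-1, 0, 0, 0, 0, 7, 0], [-1, 0, 0, 0, 0, 0, 0], [-1, 0, 0, 0, 0, 0, 0], [-1, 0, 0, 0, 0, 0, 0], [-1, 0, 0, 0, 0, 0, 0], [-1, 0, 0, 0, 0, 0, 0], [-1, 0, 0, 0, 0, -2, 0], [-1, 0, 0, 0, 0, -2, 0], [-1, 0, 0, 0, 0, -1, 0], [-1, 0, 0, 0, 0, 0, 0], [-1, 0, 0, 0, 0, 0, 0]]]}}

```text
clock: 19.1
tool_pos: [0.4547, -0.0243, 0.1456]
orientation: [-90.0, 1.0, 0.7]
force: [0.6, -0.1, -1.8]
opening: 0.0419
```

```bash
python3 rd.py 12
```

```text
19.7 F [ 0.2  -0.06 -1.51] M [ 0.011 -0.077 -0.005] sd [0.042 0.026 0.017] tcp [ 0.4546 -0.0244  0.1455] rpy [-89.99   1.02   0.66] 0.0418
[  21.5    4.5  -31.7   -0.4  -54.7 -110.6]
```

{"op": "step_arm", "data": {"rows": [[[-1, 0.33, -5.24, 0, 0, -1, 0.1], [-1, 0.33, -5.24, 0, 0, 0, 0.1], [-1, 0.33, -5.24, 0, 0, 0, 0.1], [-1, 0.33, -5.24, 0, 0, 0, 0.1], [-1, 0.33, -5.24, 0, 0, 0, 0.1], [-1, 0.33, -5.24, 0, 0, 0, 0.1], [-1, 0.32, -5.25, -3, 0, 0, 0], [-1, 0, 0, -4, 0, 0, 0], [-1, 0, 0, 0, 0, 0, 0], [-1, 0, 0, 0, 0, 0, 0]]]}}

```text
clock: 20.95
tool_pos: [0.4783, -0.3913, 0.0768]
orientation: [-90.1, -0.0, 1.3]
force: [0.5, 0.4, -0.8]
opening: 0.0419
```

```bash
python3 rd.py 2; python3 - <<'E'
from h import *
t=ctrl.snapshot("top"); s=ctrl.snapshot("side")
a=cv2.resize(t[190:270,300:420],None,fx=4,fy=4,interpolation=cv2.INTER_CUBIC)
b=cv2.resize(s[90:210,250:370],None,fx=4,fy=4,interpolation=cv2.INTER_CUBIC)[:320]
cv2.imwrite('pics/p1.png',np.hstack([a[:320,:400],b[:,:400]]))
E
```

```text
21.05 F [ 0.26  0.4  -1.21] M [-0.008 -0.071 -0.002] sd [0.023 0.003 0.026] tcp [ 0.4789 -0.3913  0.0776] rpy [-90.09  -0.13   1.35] 0.0418
[-21.2  22.7 -17.4   0.  -49.8 -67.5]
```

View pics/p1.png

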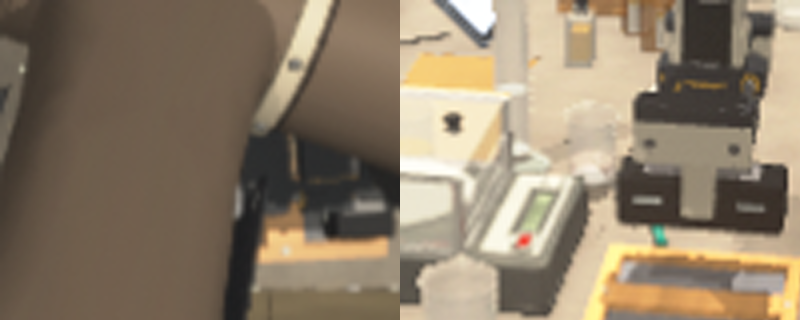

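The top view is blocked by the arm. The side view shows the case held level over the far pocket. Lowering.

{"op": "step_arm", "data": {"rows": [[[-1, -0.1, 0, -2.5, 0, 0, 0], [-1, 0, 0, -1.5, 0, 0, 0], [-1, 0, 0, -0.6, 0, 0, 0], [-1, 0, 0, -0.4, 0, 0, 0], [-1, 0, 0, -0.1, 0, 0, 0], [-1, 0, 0, 0, 0, 0, 0], [-1, 0, 0, 0, 0, 0, 0]]]}}

```text
clock: 22.02
tool_pos: [0.4768, -0.3914, 0.025]
orientation: [-90.0, -0.0, 1.3]
force: [-0.1, 0.5, -1.9]
opening: 0.0424
```

```bash
python3 rd.py 3
```

```text
22.175 F [ 0.07  0.2  -1.55] M [-0.022 -0.003  0.014] sd [0.02  0.014 0.012] tcp [ 0.4767 -0.3914  0.0249] rpy [-9.001e+01 -2.000e-02  1.260e+00] 0.0418
[-21.3  26.2 -20.1   0.  -43.6 -67.5]
```

Inside the pocket without touching: the TCP is below the height at which the case would rest on the rim. I'll lower the last millimetre and release.

{"op": "step_arm", "data": {"rows": [[[-1, 0, 0, -0.12, 0, 0, 0], [-1, 0, 0, 0, 0, 0, 0], [0.3, 0, 0, 0, 0, 0, 0], [0.3, 0, 0, 0, 0, 0, 0], [0.3, 0, 0, 0, 0, 0, 0], [0.3, 0, 0, 3, 0, 0, 0], [0.3, 0, 0, 5, 0, 0, 0], [0.35, 0, 0, 5, 0, 0, 0]]]}}

```text
clock: 23.18
tool_pos: [0.4762, -0.3912, 0.1544]
orientation: [-90.0, 0.1, 1.3]
force: [1.9, -0.1, -0.6]
opening: 0.0586
```

{"op": "step_arm", "data": {"rows": [[[0.35, -0.37, 5.77, 0, 0, 0, 0], [0.35, -0.37, 5.77, 0, 0, 0, 0], [0.35, -0.37, 5.77, 0, 0, 0, 0], [0.35, -0.37, 5.77, 0, 0, 0, 0], [0.35, -0.37, 5.77, 0, 0, 0, 0], [0.35, -0.37, 5.77, 0, 0, 0, 0], [0.35, -0.37, 5.77, 0, 0, 0, 0], [0.35, -0.37, 5.7, 0, 0, 0, -0.3], [0.35, 0, 0, -3, 0, 0, 0], [0.35, 0, 0, -3, 0, 0, 0], [0.35, 0, 0, 0, 0, 0, 0]]]}}

```text
clock: 24.55
tool_pos: [0.4455, 0.069, 0.0918]
orientation: [-90.1, 0.2, 1.0]
force: [0.1, 0.4, 0.8]
opening: 0.0592
```

```bash
python3 rd.py 1; python3 - <<'E'
from h import *
t=ctrl.snapshot("top"); s=ctrl.snapshot("side")
cv2.imwrite('pics/top2.png',t); cv2.imwrite('pics/side2.png',s)
a=cv2.resize(t[190:270,300:400],None,fx=4,fy=4,interpolation=cv2.INTER_CUBIC)
b=cv2.resize(s[130:290,250:370],None,fx=3,fy=3,interpolation=cv2.INTER_CUBIC)
c=np.zeros((480,800,3),np.uint8); c[:320,:400]=a; c[:,400:760]=b
cv2.imwrite('pics/p2.png',c)
E
```

```text
24.6 F [0.28 0.42 0.82] M [ 0.002 -0.057  0.012] sd [0. 0. 0.] tcp [0.4466 0.0693 0.0932] rpy [-9.008e+01  9.000e-02  9.800e-01] 0.0591
[  33.9    7.5  -36.9    0.   -45.8 -123. ]
```

View pics/p2.png

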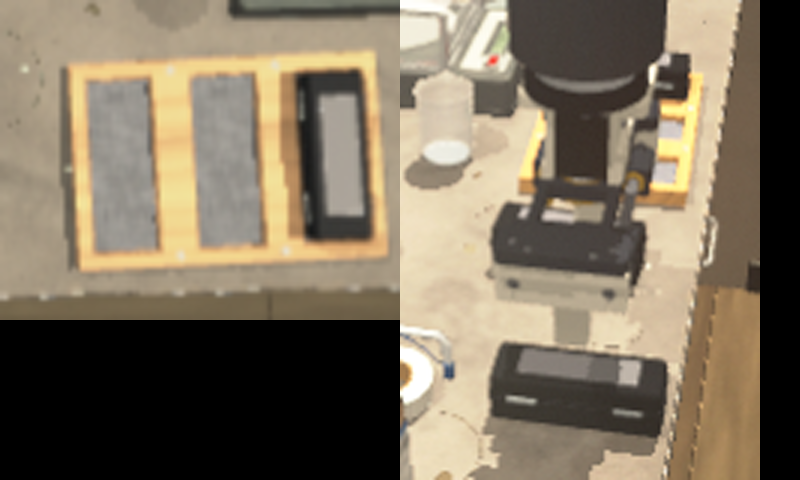

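Left crop: the case lies flat in the right-hand pocket. Right crop: the gripper is over the last case. Grasping it and rocking it the same way.

{"op": "step_arm", "data": {"rows": [[[0.35, 0, 0, -4, 0, 0, 0], [0.35, 0, 0, -2.7, 0, 0, 0], [0.35, 0, 0, -1, 0, 0, 0], [0.35, 0, 0, 0, 0, 0, 0], [-1, 0, 0, 0, 0, 0, 0], [-1, 0, 0, 0, 0, 0, 0], [-1, 0, 0, 0, 0, 0, 0], [-1, 0, 0, 0, 0, 0, 0]]]}}

```text
clock: 25.7
tool_pos: [0.4475, 0.0699, 0.0172]
orientation: [-90.0, -0.1, 1.0]
force: [-1.7, 0.1, 6.6]
opening: 0.042
```

```bash
python3 rd.py 2
```

```text
25.8 F [-1.65 -0.41  7.25] M [-0.151  0.533 -0.071] sd [0.003 0.007 0.   ] tcp [0.4475 0.0699 0.0172] rpy [-8.997e+01 -7.000e-02  9.800e-01] 0.0415
[  33.9   14.7  -41.6    0.   -33.6 -123. ]
```

{"op": "step_arm", "data": {"rows": [[[-1, 0, 0, 5, 0, 0, 0], [-1, 0, 0, 5, 0, 0, 0], [-1, 0, 0, 3, 0, -6, 0], [-1, 0, 0, 0, 0, 0, 0], [-1, 0, 0, 0, 0, 0, 0], [-1, 0, 0, 0, 0, 0, 0], [-1, 0, 0, 0, 0, 0, 0], [-1, 0, 0, 0, 0, 2, 0], [-1, 0, 0, 0, 0, 2, 0], [-1, 0, 0, 0, 0, 1, 0], [-1, 0, 0, 0, 0, 0, 0], [-1, 0, 0, 0, 0, 0, 0]]]}}

```text
clock: 27.3
tool_pos: [0.4467, 0.0694, 0.1461]
orientation: [-90.0, -1.0, 0.9]
force: [0.6, -0.0, -1.2]
opening: 0.0419
```

```bash
python3 rd.py 12
```

```text
27.9 F [ 0.08 -0.15 -1.26] M [-0.005  0.051  0.   ] sd [0.026 0.025 0.03 ] tcp [0.4468 0.0696 0.1464] rpy [-90.01  -1.01   0.97] 0.0418
[  34.5    2.8  -33.9    0.7  -52.4 -123.9]
```

{"op": "step_arm", "data": {"rows": [[[-1, 0, 0, 0, 0, 7, 0], [-1, 0, 0, 0, 0, 0, 0], [-1, 0, 0, 0, 0, 0, 0], [-1, 0, 0, 0, 0, 0, 0], [-1, 0, 0, 0, 0, 0, 0], [-1, 0, 0, 0, 0, 0, 0], [-1, 0, 0, 0, 0, -2, 0], [-1, 0, 0, 0, 0, -2, 0], [-1, 0, 0, 0, 0, -1, 0], [-1, 0, 0, 0, 0, 0, 0], [-1, 0, 0, 0, 0, 0, 0]]]}}

```text
clock: 29.28
tool_pos: [0.4471, 0.0698, 0.1465]
orientation: [-90.0, 1.0, 1.0]
force: [-0.3, 0.1, -1.0]
opening: 0.0417
```

```bash
python3 rd.py 12
```

```text
29.875 F [ 0.15 -0.01 -1.25] M [-0.014 -0.055  0.014] sd [0.03  0.018 0.029] tcp [0.447  0.0696 0.1463] rpy [-89.99   1.01   0.96] 0.0418
[  33.4    4.1  -31.9   -0.7  -54.8 -122.1]
```

The jump is 0.106, which is ambiguous, so I'll repeat the test on this case.

{"op": "step_arm", "data": {"rows": [[[-1, 0, 0, 0, 0, -9, 0], [-1, 0, 0, 0, 0, 0, 0], [-1, 0, 0, 0, 0, 0, 0], [-1, 0, 0, 0, 0, 0, 0], [-1, 0, 0, 0, 0, 0, 0], [-1, 0, 0, 0, 0, 2, 0], [-1, 0, 0, 0, 0, 2, 0], [-1, 0, 0, 0, 0, 2, 0], [-1, 0, 0, 0, 0, 1, 0], [-1, 0, 0, 0, 0, 0, 0], [-1, 0, 0, 0, 0, 0, 0], [-1, 0, 0, 0, 0, 0, 0]]]}}

```text
clock: 31.38
tool_pos: [0.4467, 0.0696, 0.1464]
orientation: [-90.0, -1.0, 1.0]
force: [-1.5, -0.8, -0.9]
opening: 0.0416
```

```bash
python3 rd.py 14
```

```text
32.075 F [ 0.03  0.01 -1.33] M [-0.015  0.063 -0.007] sd [0.031 0.036 0.026] tcp [0.4469 0.0696 0.1464] rpy [-90.01  -1.01   0.97] 0.0418
[  34.5    2.8  -33.9    0.7  -52.4 -123.9]
```

{"op": "step_arm", "data": {"rows": [[[-1, 0, 0, 0, 0, 9, 0], [-1, 0, 0, 0, 0, 0, 0], [-1, 0, 0, 0, 0, 0, 0], [-1, 0, 0, 0, 0, 0, 0], [-1, 0, 0, 0, 0, 0, 0], [-1, 0, 0, 0, 0, -2, 0], [-1, 0, 0, 0, 0, -2, 0], [-1, 0, 0, 0, 0, -2, 0], [-1, 0, 0, 0, 0, -1, 0], [-1, 0, 0, 0, 0, 0, 0], [-1, 0, 0, 0, 0, 0, 0], [-1, 0, 0, 0, 0, 0, 0]]]}}

```text
clock: 33.58
tool_pos: [0.4471, 0.0697, 0.1463]
orientation: [-90.0, 1.0, 1.0]
force: [0.5, 0.4, -1.2]
opening: 0.0422
```

```bash
python3 rd.py 14
```

```text
34.275 F [ 0.15  0.08 -1.23] M [-0.002 -0.064 -0.003] sd [0.025 0.037 0.032] tcp [0.447  0.0696 0.1463] rpy [-89.99   1.01   0.96] 0.0418
[  33.4    4.1  -31.9   -0.7  -54.8 -122.1]
```

Mean jump is 0.117 over two runs (expected about 0.14 silent, 0.05 rattling), so this case is silent. Placing it in pocket 3.

{"op": "step_arm", "data": {"rows": [[[-1, 0.45, -5.15, 0, 0, -1, 0.1], [-1, 0.45, -5.15, 0, 0, 0, 0.1], [-1, 0.45, -5.15, 0, 0, 0, 0.1], [-1, 0.45, -5.15, 0, 0, 0, 0], [-1, 0.45, -5.15, 0, 0, 0, 0], [-1, 0.45, -5.15, 0, 0, 0, 0], [-1, 0, 0, -4, 0, 0, 0], [-1, 0, 0, -3.5, 0, 0, 0], [-1, 0, 0, -1.5, 0, 0, 0], [-1, 0, 0, 0, 0, 0, 0], [-1, 0, 0, 0, 0, 0, 0]]]}}

```text
clock: 35.65
tool_pos: [0.475, -0.2394, 0.0576]
orientation: [-90.0, -0.1, 1.3]
force: [0.2, 0.2, -0.6]
opening: 0.0416
```

```bash
python3 rd.py 2
```

```text
35.75 F [-0.27 -0.24 -1.47] M [ 0.024  0.019 -0.008] sd [0.014 0.004 0.03 ] tcp [ 0.475  -0.2394  0.0577] rpy [-90.03  -0.13   1.3 ] 0.0416
[ -5.6  17.2 -29.6   0.  -43.1 -83.1]
```

{"op": "step_arm", "data": {"rows": [[[-1, -0.1, 0, -1.5, 0, 0, 0], [-1, 0, 0, -1, 0, 0, 0], [-1, 0, 0, -0.5, 0, 0, 0], [-1, 0, 0, -0.2, 0, 0, 0], [-1, 0, 0, 0, 0, 0, 0], [-1, 0, 0, 0, 0, 0, 0]]]}}

```text
clock: 36.5
tool_pos: [0.4723, -0.2393, 0.0252]
orientation: [-90.0, 0.1, 1.3]
force: [-6.0, 3.1, 13.7]
opening: 0.0415
```

```bash
python3 rd.py 2
```

```text
36.6 F [-6.    3.44 13.63] M [ 1.406  2.011 -0.038] sd [0.034 0.039 0.03 ] tcp [ 0.4723 -0.2393  0.0251] rpy [-9.00e+01  6.00e-02  1.27e+00] 0.0418
[ -5.6  19.8 -31.5   0.  -38.8 -83.1]
```

{"op": "step_arm", "data": {"rows": [[[-1, 0, 0, 0.1, 0, 0, 0], [0.3, 0, 0, 0, 0, 0, 0], [0.3, 0, 0, 0, 0, 0, 0], [0.3, 0, 0, 0, 0, 0, 0], [0.3, 0, 0, 3, 0, 0, 0], [0.35, 0, 0, 5, 0, 0, 0], [0.35, 0.42, 4.5, 0, 0, 0, -1.8], [0.35, 0.42, 4.5, 0, 0, 0, -1.8], [0.35, 0.43, 4.3, 0, 0, 0, -1.7], [0.35, 0, 0, 0, 0, 0, 0], [0.35, 0, 0, 0, 0, 0, 0]]]}}

```text
clock: 37.98
tool_pos: [0.4856, -0.1063, 0.1053]
orientation: [-90.0, 0.0, -4.0]
force: [-0.1, -0.1, -0.3]
opening: 0.059
```

```bash
python3 rd.py 1; python3 - <<'E'
from h import *
t=ctrl.snapshot("top"); s=ctrl.snapshot("side")
cv2.imwrite('pics/top3.png',t); cv2.imwrite('pics/side3.png',s)
a=cv2.resize(t[195:265,265:405],None,fx=5.7,fy=5.7,interpolation=cv2.INTER_CUBIC)[:400]
b=cv2.resize(s[145:205,270:380],None,fx=5,fy=5,interpolation=cv2.INTER_CUBIC)[:200]
c=np.zeros((600,800,3),np.uint8); c[:a.shape[0],:a.shape[1]]=a; c[400:600,:b.shape[1]]=b[:200]
cv2.imwrite('pics/p3.png',c)
E
```

```text
38.025 F [ 0.27 -0.22  0.49] M [-0.065 -0.04   0.007] sd [0. 0. 0.] tcp [ 0.4855 -0.1067  0.1053] rpy [-9.001e+01  2.000e-02 -4.030e+00] 0.059
[  10.3   10.6  -30.8    0.   -48.6 -104.3]
```

View pics/p3.png

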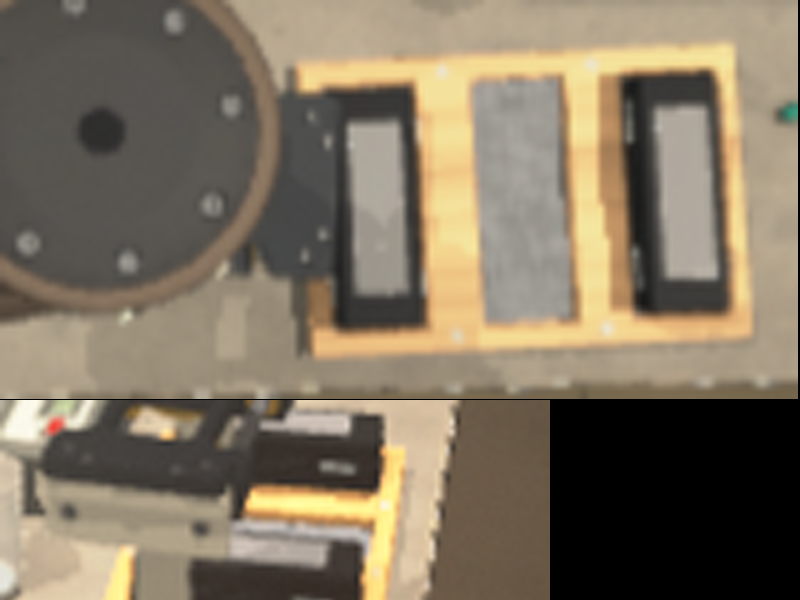

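Both silent cases appear to lie flat in the end pockets. Taking the rattling case to the dish.

{"op": "step_arm", "data": {"rows": [[[0.35, 0, 0, -4, 0, 0, 0], [0.35, 0, 0, -3.5, 0, 0, 0], [0.35, 0, 0, -1.3, 0, 0, 0], [0.35, 0, 0, 0, 0, 0, 0], [-1, 0, 0, 0, 0, 0, 0], [-1, 0, 0, 0, 0, 0, 0], [-1, 0, 0, 0, 0, 0, 0], [-1, 0, 0, 0, 0, 0, 0], [-1, 0, 0, 4, 0, 0, 0], [-1, 0, 0, 5, 0, 0, 0], [-1, 0, 0, 2, 0, 0, 0]]]}}

```text
clock: 39.5
tool_pos: [0.4866, -0.1062, 0.1302]
orientation: [-90.0, -0.2, -4.0]
force: [-0.5, -0.1, -3.0]
opening: 0.0416
```

{"op": "step_arm", "data": {"rows": [[[-1, 2.85, 0.43, 0, 0, 0, 0], [-1, 2.85, 0.43, 0, 0, 0, 0], [-1, 2.85, 0.43, 0, 0, 0, 0], [-1, 2.85, 0.43, 0, 0, 0, 0], [-1, 2.85, 0.43, 0, 0, 0, 0], [-1, 2.85, 0.43, 0, 0, 0, 0], [-1, 0, 0, 0, 0, 0, 0], [-1, 0, 0, 0, 0, 0, 0], [-1, 0, 0, 0, 0, 0, 0], [-1, 0, 0, 0, 0, 0, 0]]]}}

```text
clock: 40.75
tool_pos: [0.6561, -0.0806, 0.1277]
orientation: [-90.0, -0.0, -4.0]
force: [-0.1, 0.5, -2.3]
opening: 0.0417
```

```bash
python3 rd.py 2; python3 - <<'E'
from h import *
import meas
t=ctrl.snapshot("top"); s=ctrl.snapshot("side")
cv2.imwrite('pics/top4.png',t); cv2.imwrite('pics/side4.png',s)
S=4; o=onz
meas.onz=lambda n,u,v,z:o(n,(u+.5)/S-.5,(v+.5)/S-.5,z)
big=cv2.resize(t,None,fx=S,fy=S,interpolation=cv2.INTER_CUBIC)
g=big.max(2).astype(int); sat=g-big.min(2)
blk=(g<85).astype(np.uint8); blk[:, :310*S]=0; blk[:,402*S:]=0; blk[:200*S]=0; blk[262*S:]=0
fill=np.zeros_like(blk)
for c in cv2.findContours(blk,cv2.RETR_EXTERNAL,cv2.CHAIN_APPROX_NONE)[0]:
    if cv2.contourArea(c)>1500: cv2.drawContours(fill,[c],-1,1,-1)
pan=cv2.morphologyEx(((fill>0)&(g>105)).astype(np.uint8),cv2.MORPH_OPEN,np.ones((9,9)))
for z in(.048,): print('panels',z,*meas.quad(pan,'top',z,1500,20000),sep='\n')
# rack outline
hsv=cv2.cvtColor(big,cv2.COLOR_BGR2HSV)
w=((hsv[...,1]>95)&(hsv[...,0]<28)|(fill>0)).astype(np.uint8); w[:, :312*S]=0; w[:,401*S:]=0; w[:200*S]=0; w[261*S:]=0
w=cv2.morphologyEx(w,cv2.MORPH_OPEN,np.ones((9,9)))
print('wood',*meas.quad(w,'top',.016,8000,1e6),sep='\n')
a=cv2.resize(t[195:265,305:405],None,fx=4,fy=4,interpolation=cv2.INTER_CUBIC)
b=s[90:390,180:580]; c=np.zeros((600,800,3),np.uint8); c[:280,:400]=a
c[:300,400:400+b.shape[1]]=b; d=cv2.resize(s[140:220,270:380],None,fx=3.7,fy=3.7,interpolation=cv2.INTER_CUBIC)[:300]; c[300:300+d.shape[0],:d.shape[1]]=d
e=t[110:230,200:340]; e=cv2.resize(e,None,fx=2.4,fy=2.4)[:300]; c[300:300+e.shape[0],440:440+e.shape[1]]=e
cv2.imwrite('pics/p4.png',c)
E
```

```text
40.85 F [ 0.08 -0.15 -2.68] M [-0.058 -0.016 -0.012] sd [0.002 0.009 0.044] tcp [ 0.6563 -0.0806  0.1277] rpy [-8.999e+01 -2.000e-02 -4.040e+00] 0.0416
[   9.9   23.4   -8.5   -0.   -58.1 -103.9]
panels
0.048
(472.3, -237.9, 85.8, 27.4, 1.35, 'centroid', array([ 472.2, -238. ]))
wood
(474.7, -255.4, 149.0, 104.9, 1.15, 'centroid', array([ 476.9, -247. ]))
(472.7, -377.8, 139.3, 100.8, 0.35, 'centroid', array([ 461.6, -371. ]))
```

View pics/p4.png

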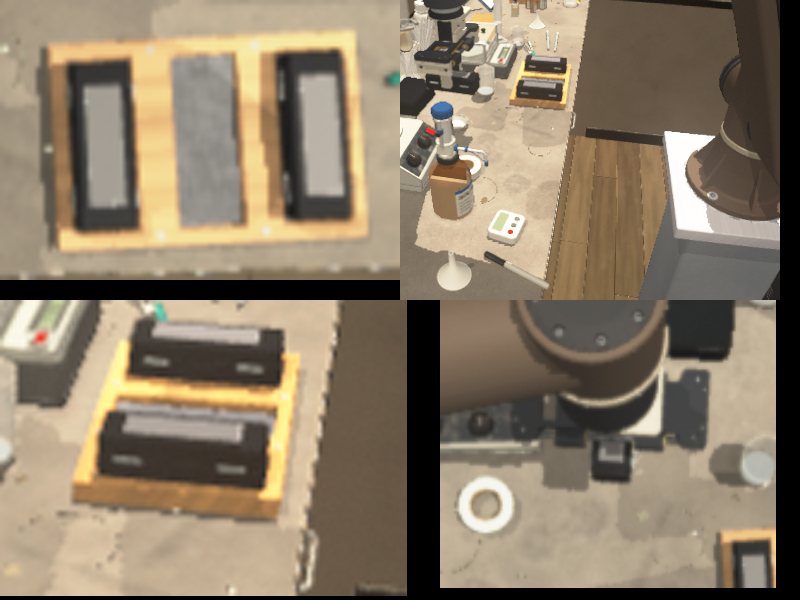

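The case is held over the dish. Both silent cases look seated, and I'll confirm their heights by triangulating the lid panels.

```bash
python3 - <<'E'
from h import *
S=4
def pans(f,roi,n):
    t=cv2.imread(f); u0,u1,v0,v1=roi
    big=cv2.resize(t,None,fx=S,fy=S,interpolation=cv2.INTER_CUBIC)[v0*S:v1*S,u0*S:u1*S]
    g=big.max(2).astype(int); sat=g-big.min(2)
    m=((g>100)&(sat<40)).astype(np.uint8); m=cv2.morphologyEx(m,cv2.MORPH_OPEN,np.ones((7,7)))
    out=[]
    for c in cv2.findContours(m,cv2.RETR_EXTERNAL,cv2.CHAIN_APPROX_NONE)[0]:
        A=cv2.contourArea(c)
        if 700<A<12000:
            M=cv2.moments(c); x,y,w,h=cv2.boundingRect(c)
            out.append(((M['m10']/M['m00']+.5)/S-.5+u0,(M['m01']/M['m00']+.5)/S-.5+v0,A,(x/S+u0,y/S+v0,w/S,h/S)))
    return out
T=pans('pics/top4.png',(318,398,205,258),'top'); Q=pans('pics/side4.png',(285,360,140,190),'side')
for q in T: print('T',np.round(q[:3],1),np.round(q[3],1))
for q in Q: print('S',np.round(q[:3],1),np.round(q[3],1))
for a in T:
  for b in Q:
    o1,d1=ray('top',*a[:2]); o2,d2=ray('side',*b[:2])
    k=np.linalg.lstsq(np.c_[d1,-d2],o2-o1,rcond=None)[0]; p,q=o1+k[0]*d1,o2+k[1]*d2
    if np.linalg.norm(p-q)<.008: print('3D',((p+q)/2*1000).round(1),'gap',(np.linalg.norm(p-q)*1000).round(1))
# predicted side pixel of pocket cases at seated height vs on rim
for x,y in((.4723,-.2379),(.4767,-.3914)): print([proj('side',(x,y,z)).round(1) for z in(.048,.056)])
E
```

```text
T [ 330.8  231.1 4594.5] [325.8 216.2  11.2  30.8]
T [ 384.8  228.3 4836.5] [379.5 213.2  11.8  31. ]
T [ 356.2  229.7 9919. ] [348.  209.   17.5  42.2]
S [357.8 181.1 917. ] [355.8 169.2   4.2  20.8]
S [ 320.6  172.6 4663.5] [302.  167.8  41.8  11. ]
S [ 325.4  148.3 2325. ] [311.  145.5  29.5   6.8]
S [ 287.8  146.5 1404. ] [285.  140.    9.2  17.5]
3D [ 470.1 -237.2   56.8] gap 4.1
3D [ 475.9 -388.9   52.3] gap 1.2
3D [ 476.7 -315.9   11.7] gap 2.6
[array([318.9, 175.3]), array([319. , 172.7])]
[array([325. , 149.2]), array([325.1, 146.8])]
```

```bash
python3 - <<'E'
from h import *
s=cv2.imread('pics/side4.png'); S=10
u0,v0=285,143
c=cv2.resize(s[v0:v0+58,u0:u0+78],None,fx=S,fy=S,interpolation=cv2.INTER_CUBIC)
yaw=np.radians(1.3); ex=np.array([np.cos(yaw),np.sin(yaw),0]); ey=np.array([-ex[1],ex[0],0])
def draw(P,hx,hy,z,col):
    q=[((proj('side',np.array([*P,z])+a*hx*ex+b*hy*ey)-[u0,v0]+.5)*S).astype(int) for a,b in((1,1),(1,-1),(-1,-1),(-1,1))]
    cv2.polylines(c,[np.array(q)],True,col,1)
for P,Q in(((.4723,-.2379),(.4717,-.2379)),((.4767,-.3914),)*2):
    draw(P,.06,.021,.048,(0,255,0)); draw(P,.06,.021,.056,(0,0,255))
draw((.4755,-.3155),.074,.111,.016,(255,0,0))
cv2.imwrite('pics/p5.png',c)
E
```

```text
(no output)
```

View pics/p5.png

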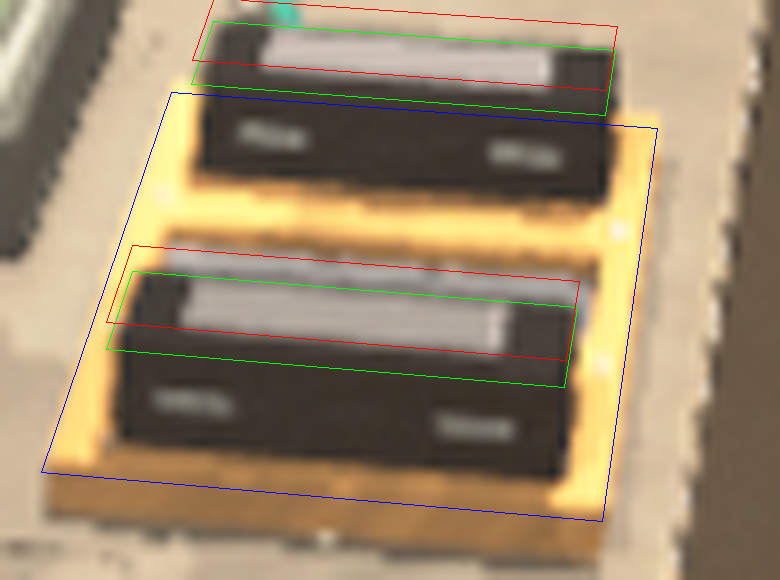

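```bash
python3 rd.py 2; python3 -c "
from plant import ctrl
print(ctrl.close_job())"
```

```text
41.05 F [-0.52 -0.06 -2.76] M [-0.013  0.049 -0.009] sd [0.053 0.01  0.036] tcp [ 0.6566 -0.0806  0.1275] rpy [-9.00e+01 -1.00e-02 -4.04e+00] 0.0417
[   9.9   23.5   -8.5    0.   -58.1 -103.9]
the job is handed in; nothing more can be done
None
```

I handed the job in at 41 s; no verdict is reported. The rattling case is held level and lid up over the dish, and the two silent cases are in the rack's end pockets (1 and 3).

**Finding the rattler:** I rocked each case lengthwise and read the wrist moment at ±1° after tipping it further each way. The case that started nearest the rack (y ≈ -0.106) showed a 0.064 N·m jump. A loose ball predicts about 0.058 and a silent case about 0.148. The other two showed 0.139 and, over two runs, 0.106 and 0.127, so both are silent. Two results fit less well: the first rocking of the rattling case at ±8° and ±16° fitted a silent case better, and the 0.106 run was ambiguous until I repeated it.

**Last checks:**
- **Held case:** the gripper is at (0.657, -0.081), over the measured dish centre. The case's middle is about 0.13 m up, it is level to about 0.1°, and it is gripped at 41.7 mm.
- **Rack cases:** the side view shows about 32 mm of each case above the rack, which is what a seated case should show. In pocket 3 the release height was also 8 mm above the bench grasp, as it should be. The panel there measured about 2.4 mm from the pocket centre. I did not measure the pocket 1 panel directly from above.
- **Disagreement:** triangulated panel heights came out at 52 and 57 mm instead of 48. I put this down to calibration bias and to grey felt merging with the pocket 3 panel in the side view.
- **Bystanders:** nothing came near the beaker, tape, timer or dish, and the last pictures show no sign that any moved. I did not re-measure their positions.

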